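Set the drawer's rail stop to its marker and close up the row of pill cases

ROBOT

A 6-joint arm with a two-finger parallel gripper is mounted at the origin on the work surface. World frame = base frame: x ahead of the robot, y to its left, z up, the work surface at z = 0. Lengths are in m, angles in rad, forces in N, time in s.
With the tool pointing down it reaches from about 0.4 to 0.825 m from the base axis. Payload 7 kg.
Tool frame: the origin (TCP) lies on the centre line of the jaws, within the pads' length; the fingertips stand 22 mm ahead of it and the grasp point (between the pads) lies 3 mm ahead of it; z points along the fingers, y is the line along which they close (so a half turn about z gives the same grasp; the last joint's range is limited). The gripper opens to 88 mm and grips with 3 to 60 N. Pads are 19 mm wide; open, the fingers measure 130 mm over their backs; the gripper's body (78 mm by 193 mm) begins 47 mm behind the grasp point.
Start: joints at [-0.916, 0.359, 0.012, 0, -1.224, -0.288], TCP at [0.242, -0.63, 0.249] pointing down, gripper open.
Joint ranges: [-3.07, 3.07], [-1.43, 2.12], [-1.02, 1.25], [-3.03, 1.67], [-3.05, -0], [-3.03, 3.03]. Speed limits (rad/s): [2.39, 2.39, 3.01, 3.14, 3.14, 3.14].

INTERFACE

Orientations are given as [roll, pitch, yaw] about the fixed x, y, z axes, in that order (R = Rz(yaw) Ry(pitch) Rx(roll)).
In Python, from station import arm gives the robot as it stands.
- The arm moves only by the tool arm_command, never from a script. Its argument "series" is one flat list of numbers, 7 for each row, row after row: the turn, a rotation vector about the tool's x, y, z each as a share of 90 degrees, from -1 to 1, then the shift along the tool's x, y, z each as a share of 0.1 m, from -1 to 1, then the opening, from 0 (shut) to 1 (fully open). A call has 1 to 8 rows; each row is the pose to reach, as a shift and turn from the pose commanded when the call began, along the tool's axes at that moment; what a row does not reach only later rows make up. A row lasts 1/8 s, in which the tool goes at most 62.5 mm and 10.7 degrees, less where a joint would pass 70% of its speed; a pose out of reach is approached as far as the arm can. A call with a number of a shift or a turn outside -1 to 1 is refused whole. A call with a gripper value outside its range is refused whole. The fingers move at their own pace and stop on an object; "force" is the grip in N (left out, the last holds). Time passes only in rows, so rows that repeat a pose let the fingers close. It gives the time, the measured TCP pose, the force, the opening and the grip force at its end, in the units of the state.
- arm.get_state(): the state, without advancing time (a new reading comes with each control period).
- arm.grab_frame(name): name is "side" or "top"; returns the picture (480x640x3 uint8, blue, green, red); there is no depth.
- arm.camera_model(name): a dict with "fovy" (degrees; the focal length in pixels is half the picture's height over the tangent of half this angle, whatever the lens; pixels are square), "cx", "cy" (the principal point, pixels), "pose" (4x4, takes a point from camera to world coordinates). Camera axes: x right, y down, z forward; pixel columns grow to the right and rows downward; lengths in m; the calibration is good to about 2 mm. A picture is of the moment at which its call begins. camera_model takes no time and is no camera call.
- arm.job_done(): hands the job in; it is judged then, once.
The state is a dict: "t": time; "q": joint angles; "qd": joint speeds; "joint_efforts": joint torques, N m; "eef_pos": TCP position; "ee_rot": TCP orientation; "force": force on the tool from outside, world axes, zero at the start; "moment": the same for the moment, N m; "width": finger opening in m; "gripper_force": force on a finger pad.
Only numpy, scipy, OpenCV 4.12 (cv2) and the standard library are available. Lean on these libraries where they do the work, as an engineer would, in place of code of your own. Each camera call takes 0.05 s, during which the arm holds its last target. There are 200 camera calls.

TASK

In the night cart's drawer, swing open the clamp lever of the sliding stop, slide the stop along its rail until its pointer lines up with the ridge of the chrome marker clip, and lock the lever again. Then stand all the pill cases wholly on the rail's aluminium tray in one straight closed row along the rail, the first flush against the stop (on the side away from the lever) and each next one flush against its neighbour, long sides together and no gaps, with the stop still at the marker and locked. Do not knock over or shove the other things in the drawer.

Things in the scene. Friction and masses are not known exactly. Their poses are not given: they have to be found in the camera images.
- case0: one of up to five identical teal plastic pill cases (None if absent): a box 90 long (its x) x 50 wide (its y) x 34 high, with a handle ridge on the middle of the lid, 50 long (along x) x 12 wide (y) x 22 high, top 56 above the underside; 140 g, give or take a third. Origin: centre of the underside; z up. Either way round is fine
- case1: one of up to five identical teal plastic pill cases (None if absent): a box 90 long (its x) x 50 wide (its y) x 34 high, with a handle ridge on the middle of the lid, 50 long (along x) x 12 wide (y) x 22 high, top 56 above the underside; 140 g, give or take a third. Origin: centre of the underside; z up. Either way round is fine
- case2: one of up to five identical teal plastic pill cases (None if absent): a box 90 long (its x) x 50 wide (its y) x 34 high, with a handle ridge on the middle of the lid, 50 long (along x) x 12 wide (y) x 22 high, top 56 above the underside; 140 g, give or take a third. Origin: centre of the underside; z up. Either way round is fine
- case3: one of up to five identical teal plastic pill cases (None if absent): a box 90 long (its x) x 50 wide (its y) x 34 high, with a handle ridge on the middle of the lid, 50 long (along x) x 12 wide (y) x 22 high, top 56 above the underside; 140 g, give or take a third. Origin: centre of the underside; z up. Either way round is fine
- case4: one of up to five identical teal plastic pill cases (None if absent): a box 90 long (its x) x 50 wide (its y) x 34 high, with a handle ridge on the middle of the lid, 50 long (along x) x 12 wide (y) x 22 high, top 56 above the underside; 140 g, give or take a third. Origin: centre of the underside; z up. Either way round is fine
- rail: fixed rail fitting on the white drawer bottom (6 above z = 0). Origin: underside of the tray, midway along; y along the rail, x across it, away from the robot at yaw 0. Aluminium tray 4 thick, x -52 to +58, y -250 to +250; the cases stand on it lengthwise across, centred at x = 0. Steel guide bar behind it at x 67 to 97, 22 high; black end blocks at y = +-255, 30 high
- stop (a joint): slide of the stop carriage along rail +y, m; equals the rail y of the stop plate's middle; limits -0.125 to 0.115. Drag 8 N with the lever open; with it locked a brake holds it against 25 N and more. The aluminium stop plate stands across the tray, rail x -50 to +62, 10 thick in y, top 32 above the rail's origin
- stop_face (a point): on the stop plate's face that the first case must touch (it faces rail +y), at the middle of the tray (rail x = 0) and at the tray's top surface; axes parallel to the rail's. Case number k (from 0) of a closed row has its origin at y = 25 + 50 k, x = 0, z = 0 in this frame
- stop_fin (a point): top centre of the black grip fin by which the stop is pulled along: 44 long (rail x) x 12 wide (y) x 25 high, on top of the grey carriage block that rides the bar (rail x 58 to 106; y -80 to +25 from the stop plate's middle; top 45 above the rail's origin)
- stop_pointer (a point): tip of the small steel pointer at the back of the carriage, in line with the stop plate's middle; axes parallel to the rail's
- mark: chrome marker clip, fixed at the tray's rear edge, 24 x 22 x 20 with a thin dark ridge on top (28 high in all). Origin: centre of its underside; the ridge is at its y = 0; its y is parallel to the rail's. The stop is at the mark when stop_pointer has y = 0 in this frame (within 5)
- clamp (a joint): clamp lever on the carriage, rad, about a vertical pin: 0 = locked (lever along the rail, pointing to rail -y), growing clockwise seen from above to 1.5 = fully open (lever pointing across to rail -x, toward the robot); limits 0 and 1.5; below 0.15 is locked, above 1.2 open. Friction 3 to 6 N at the knob; stays where left; the brake bites below 0.25
- clamp_pivot (a point): on the lever's vertical pin, at the carriage's top surface, 50 from the stop plate's middle toward rail -y
- clamp_knob (a point): top centre of the black upright round knob at the lever's end: 16 diameter, 35 high above the flat 8 thick lever, 60 from the pin's axis
- beaker: glass beaker, 72 diameter, 90 high, loose; leave alone. Origin: centre of the underside
- spoon_rest: green ceramic spoon rest, 100 x 58 x 18, loose, lying among the cases; leave alone. Origin: centre of the underside
- bedpan_clip: chrome bedpan clip, 90 x 30 x 31, loose, lying among the cases; leave alone. Origin: centre of the underside
- ointment_jar: small jar, 56 diameter, 60 high; leave alone. Origin: centre of the underside
- swab_carton: carton 70 x 100 x 45; leave alone. Origin: centre of the underside
- pen_torch: dark pen torch, a rod 16 thick, 120 long; leave alone. Origin: its underside's middle
Not all that is in view belongs to the job. Leave any orange or purple look-alike of the case2 alone.

How it is judged:
By the outcome, as a careful person would: the job done as asked, in the order asked, and still so for the second after the job is handed in, with the robot touching nothing.
Of case0, case1, case2, case3, case4 only 3 to 5 are there at a start; the rules pass over those that are not, and their reading is None.
At some moment in a run one of case0, case1, case2, case3, case4 may be knocked a few centimetres aside while the robot is not near it.
Once in a run the grip may slacken for a moment while it holds something.
It also fails if it takes over 210 s, if anything falls off the work surface, if the arm or the gripper's body presses on something with over 40 N, if the wrist force passes 120 N, or if a joint passes its speed limit or range.

## Working session

There is one attempt and no reset: what is moved stays moved. The work goes in short steps, Python scripts to look and compute and a tool call to move; the robot and the scene stay as the last step left them, time stands still between calls to the robot, and variables do not carry over. Pictures are saved under pics/ and viewed, at most 14 in all, crops included, and the job is handed in when it is done.

Besides the shell and the picture viewer there is one more tool, called after "Request:" as name(argument=value, ...) on one line, values as JSON. arm_command: Moves the arm, as the interface text tells. Its arguments: {"type":"object","properties":{"series":{"type":"array"},"force":{"type":"number"}},"required":["series"]}

```bash
mkdir -p pics; ls; python3 - <<'E'
from station import arm
import cv2
for n in("top","side"):
    cv2.imwrite(f"pics/{n}0.png",arm.grab_frame(n)); m=arm.camera_model(n); print(n,m)
s=arm.get_state();print(s)
E
```

```text
pics
top {'fovy': 43.98584978130208, 'cx': 327.0849912934231, 'cy': 249.77988986879822, 'pose': array([[-6.63970773e-02, -9.77752870e-01,  1.98974251e-01,
         1.31659031e-01],
       [-9.97793232e-01,  6.50021974e-02, -1.35417987e-02,
         3.92100364e-02],
       [ 3.06769061e-04, -1.99434296e-01, -9.79911153e-01,
         1.62658930e+00],
       [ 0.00000000e+00,  0.00000000e+00,  0.00000000e+00,
         1.00000000e+00]])}
side {'fovy': 50.67063681217618, 'cx': 320.0125923308639, 'cy': 243.3808448079657, 'pose': array([[ 0.99939152, -0.00159986,  0.03484295,  0.43263075],
       [-0.0304436 , -0.52754193,  0.84898333, -1.1774174 ],
       [ 0.01702286, -0.84952749, -0.52726964,  0.83645226],
       [ 0.        ,  0.        ,  0.        ,  1.        ]])}
{'t': 0.1, 'q': array([-9.15879970e-01,  3.59295907e-01,  1.11709713e-02, -2.68982387e-04,
       -1.22408956e+00, -2.88099180e-01]), 'qd': array([ 0.00162829, -0.00091251,  0.00103707,  0.00122196,  0.00137413,
       -0.00062459]), 'joint_efforts': array([-1.54722653e-03, -5.84164774e+01,  2.93750435e+01,  7.01559395e+00,
        1.01078401e-02, -8.15171256e-05]), 'eef_pos': array([ 0.24191617, -0.62974525,  0.24774491]), 'ee_rot': array([ 3.14016108e+00, -1.60520452e-04, -2.77486694e+00]), 'force': array([-0.08652832, -1.28519305, -0.1466357 ]), 'moment': array([-0.05080352, -0.04252217, -0.00173066]), 'gripper_force': 0.0, 'width': 0.08791117036546385}
```

View pics/top0.png

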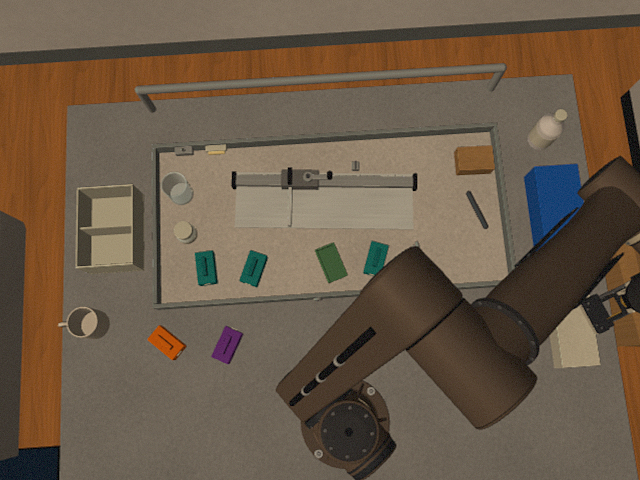

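View pics/side0.png

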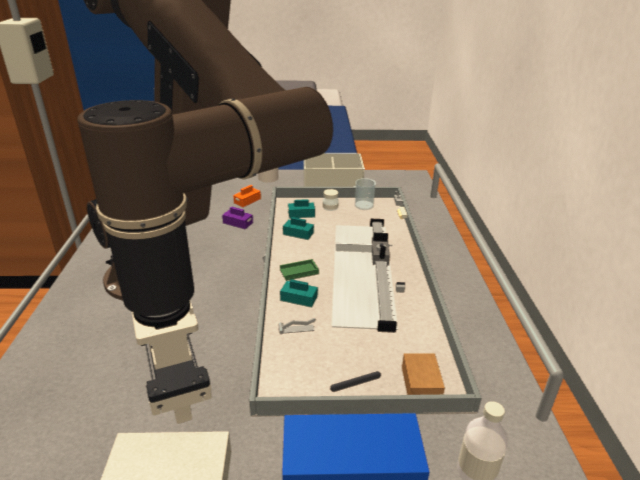

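Candidates for the cases (top view): teal (206,268), teal (253,268), teal (375,258). The look-alikes are orange (167,342), purple (227,345) and the green spoon rest (331,263). I choose the three teal ones and check them in a close crop.

```bash
cat > h.py <<'E'
from station import arm
import numpy as np, cv2
def ray(n,u,v,z):
    m=arm.camera_model(n); f=240/np.tan(np.radians(m["fovy"]/2)); T=m["pose"]
    d=T[:3,:3]@np.array([(u-m["cx"])/f,(v-m["cy"])/f,1]); o=T[:3,3]
    return (o+d*(z-o[2])/d[2])
def proj(n,p):
    m=arm.camera_model(n); f=240/np.tan(np.radians(m["fovy"]/2)); T=m["pose"]
    c=T[:3,:3].T@(np.array(p)-T[:3,3]); return m["cx"]+f*c[0]/c[2], m["cy"]+f*c[1]/c[2]
def crop(n,u,v,w,h,k,name,img=None):
    img=arm.grab_frame(n) if img is None else img
    cv2.imwrite("pics/"+name,cv2.resize(img[v:v+h,u:u+w],None,fx=k,fy=k,interpolation=cv2.INTER_CUBIC))
    return img
def cases(img=None,n="top"):
    "teal blobs: lid-top outline is fitted at z=0.040 (bottom) .. prints centre & angle"
    img=arm.grab_frame(n) if img is None else img
    hsv=cv2.cvtColor(img,cv2.COLOR_BGR2HSV)
    mk=cv2.inRange(hsv,(82,110,40),(98,255,255))
    mk=cv2.morphologyEx(mk,cv2.MORPH_CLOSE,np.ones((5,5)))
    for c in cv2.findContours(mk,cv2.RETR_EXTERNAL,cv2.CHAIN_APPROX_NONE)[0]:
        if cv2.contourArea(c)<80: continue
        P=np.array([ray(n,*p[0],0.035)[:2] for p in c],np.float32)*1000
        r=cv2.minAreaRect(P); b=cv2.boxPoints(r)
        e=[b[1]-b[0],b[2]-b[1]]; L=max(e,key=np.linalg.norm)
        print("px",c[:,0].mean(0).round(),"ctr",np.round(r[0],1),"size",np.round(r[1],1),"long-axis deg",round(float(np.degrees(np.arctan2(L[1],L[0]))%180),1))
E
python3 - <<'E'
from h import *
a=cv2.imread("pics/top0.png"); cases(a)
crop("top",270,155,110,80,7,"c1.png",a); crop("top",180,225,260,70,3,"c2.png",a)
E
```

```text
px [253. 268.] ctr [417.3 220.5] size [51.2 89. ] long-axis deg 157.8
px [205. 268.] ctr [427.1 349.5] size [91.2 50.4] long-axis deg 4.9
px [375. 258.] ctr [ 420.8 -112.8] size [47.  91.9] long-axis deg 160.8
```

View pics/c1.png

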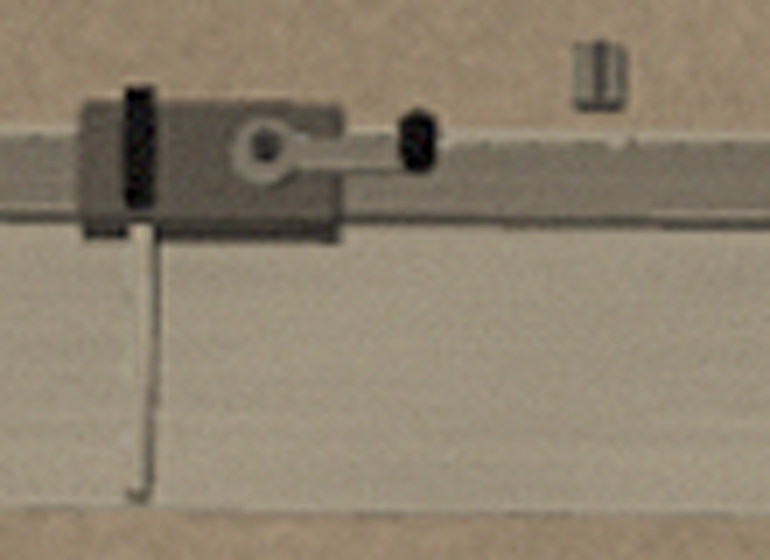

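View pics/c2.png

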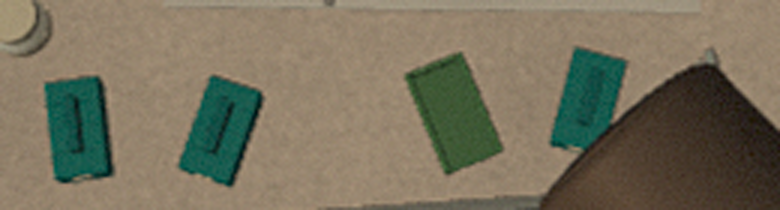

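Crops: the three teal cases are clearly right (light teal, ridge on lid). The spoon rest is green. Stop: fin (289.9,176), pin (308,176), knob (329.7,174.5), clip ridge (355.7,165.5). One more crop for the rail line.

```bash
python3 - <<'E'
from h import *
a=cv2.imread("pics/top0.png"); crop("top",226,160,196,76,4,"c3.png",a)
for nm,u,v,z in [("fin",139,112,.076),("pin",266,147,.059),("knobtop",418,125,.094),("ridgeback",600,42,.034),("ridgefront",600,72,.034),("platefront top",140,492,.038)]:
    print(nm,(ray("top",270+u/7,155+v/7,z)*1000).round(1))
E
```

```text
fin [672.8 104.8  76. ]
pin [660.9  56.3  59. ]
knobtop [654.1  -3.2  94. ]
ridgeback [704.7 -80.3  34. ]
ridgefront [692.  -79.4  34. ]
platefront top [529.6 114.5  38. ]
```

View pics/c3.png

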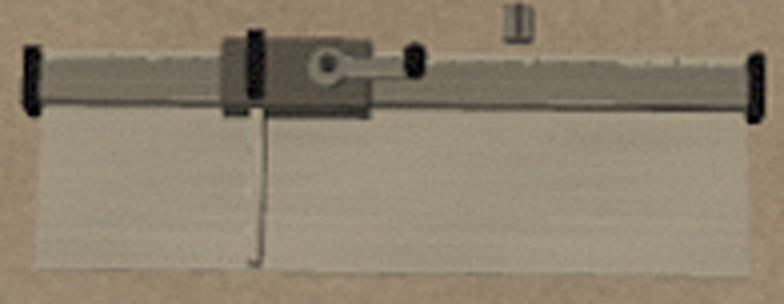

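```bash
python3 - <<'E'
from h import *
R=lambda u,v,z:ray("top",226+u/4,160+v/4,z)*1000
A=R(35,268,.01);B=R(750,276,.01);C=R(24,46,.036);D=R(756,53,.036)
b1=R(60,52,.028);b2=R(700,62,.028)
print(A,B,C,D,b1,b2); d=A-B; yaw=np.arctan2(-d[0],d[1]); print(np.hypot(*d[:2]),np.degrees(yaw))
d=C-D; print(np.hypot(*d[:2]),np.degrees(np.arctan2(-d[0],d[1])));d=b1-b2; print(np.degrees(np.arctan2(-d[0],d[1])))
E
```

```text
[541.95002747 270.32911861  10.        ] [ 503.05030999 -228.17473804   10.        ] [696.05393084 268.62896465  36.        ] [ 656.87681854 -243.39783057   36.        ] [692.77640512 244.61915709  28.        ] [ 655.51822713 -204.82801632   28.        ]
500.01928273508526 -4.4619159096794
513.5234027310534 -4.375392337094499
-4.738858180886436
```

```bash
cat >> h.py <<'E'
YAW=-4.45; O=np.array([574.3,17.1]); ex=np.array([np.cos(np.radians(YAW)),np.sin(np.radians(YAW))]); ey=np.array([-ex[1],ex[0]])
def rail(x,y): return O+x*ex+y*ey
def torail(p): d=np.array(p[:2])-O; return np.array([d@ex,d@ey])
def to(x,y,z,yaw):
    "print shift shares (tool axes now) and turn share about tool z to reach x,y,z mm, yaw deg"
    s=arm.get_state(); from scipy.spatial.transform import Rotation as Ro
    R=Ro.from_euler("xyz",s["ee_rot"]); p=s["eef_pos"]*1000
    d=R.inv().apply(np.array([x,y,z])-p)/100
    G=Ro.from_euler("xyz",[180,0,yaw],degrees=True); rv=(R.inv()*G).as_rotvec()/(np.pi/2)
    print("t",round(s["t"],2),"now",p.round(1),"rpy",np.degrees(s["ee_rot"]).round(1),"F",s["force"].round(1),"w",round(s["width"]*1000,1),"gf",round(s["gripper_force"],1),"rail",torail(p).round(1))
    print("  shift",d.round(3),"turn",rv.round(3))
E
python3 - <<'E'
from h import *
k=rail(82,-14); print(k, "mark",torail((698.5,-79.9)))
to(*k,180,-94.45)
E
```

```text
[654.96655737  -3.22010142] mark [131.35173136 -87.07102083]
t 0.1 now [ 241.9 -629.7  247.7] rpy [ 179.9   -0.  -159. ] F [-0.1 -1.3 -0.1] w 87.9 gf 0.0 rail [-281.2 -670.7]
  shift [-6.102  4.367  0.683] turn [ 0.001  0.    -0.717]
```

Request:
arm_command(series=[0, 0, -0.119, 0, 0, 0, 1, 0, 0, -0.238, 0, 0, 0, 1, 0, 0, -0.357, 0, 0, 0, 1, 0, 0, -0.476, 0, 0, 0, 1, 0, 0, -0.595, 0, 0, 0, 1, 0, 0, -0.715, 0, 0, 0, 1, 0, 0, -0.715, 0, 0, 0, 1], force=15)

```text
t: 0.98
eef_pos: [0.242, -0.6299, 0.2481]
ee_rot: [3.141, 0.001, -1.653]
force: [0.2, 0.1, 0.1]
width: 0.0879
gripper_force: 0.0
```

Request:
arm_command(series=[0, 0, 0, -0.47, -0.26, 0, 1, 0, 0, 0, -0.94, -0.515, 0, 1])

```text
t: 1.23
eef_pos: [0.3011, -0.5397, 0.2479]
ee_rot: [3.141, 0.001, -1.659]
force: [1.5, 0.1, 0.7]
width: 0.0876
gripper_force: 0.0
```

Request:
arm_command(series=[0, 0, 0, -0.47, -0.26, 0, 1, 0, 0, 0, -0.94, -0.515, 0, 1])

```text
t: 1.48
eef_pos: [0.3606, -0.4495, 0.2485]
ee_rot: [3.142, 0.0, -1.657]
force: [1.1, 0.1, 0.5]
width: 0.0876
gripper_force: 0.0
```

Request:
arm_command(series=[0, 0, 0, -0.47, -0.26, 0, 1, 0, 0, 0, -0.94, -0.515, 0, 1])

```text
t: 1.72
eef_pos: [0.4196, -0.3599, 0.2486]
ee_rot: [-3.141, -0.0, -1.657]
force: [0.9, -0.9, -0.9]
width: 0.0878
gripper_force: 0.0
```

Request:
arm_command(series=[0, 0, 0, -0.47, -0.26, 0, 1, 0, 0, 0, -0.94, -0.515, 0, 1])

```text
t: 1.98
eef_pos: [0.4784, -0.2703, 0.2487]
ee_rot: [-3.141, 0.0, -1.657]
force: [0.5, -1.3, 0.6]
width: 0.0879
gripper_force: 0.0
```

Request:
arm_command(series=[0, 0, 0, -0.47, -0.26, 0, 1, 0, 0, 0, -0.94, -0.515, 0, 1])

```text
t: 2.22
eef_pos: [0.5374, -0.1808, 0.2486]
ee_rot: [-3.141, 0.0, -1.657]
force: [1.3, -0.5, -0.7]
width: 0.0875
gripper_force: 0.0
```

Request:
arm_command(series=[0, 0, 0, -0.47, -0.26, 0, 1, 0, 0, 0, -0.94, -0.515, 0, 1])

```text
t: 2.48
eef_pos: [0.5963, -0.0912, 0.2486]
ee_rot: [-3.142, -0.0, -1.657]
force: [0.4, -0.7, -0.2]
width: 0.0879
gripper_force: 0.0
```

Request:
arm_command(series=[0, 0, 0, -0.47, -0.26, 0.35, 1, 0, 0, 0, -0.94, -0.515, 0.7, 1, 0, 0, 0, -0.94, -0.515, 0.7, 1, 0, 0, 0, -0.94, -0.515, 0.7, 1])

```text
t: 2.98
eef_pos: [0.6544, -0.0032, 0.178]
ee_rot: [3.14, -0.001, -1.654]
force: [-0.4, -0.7, -0.7]
width: 0.0873
gripper_force: 0.0
```

```bash
python3 - <<'E'
from h import *
to(*rail(82,-14),86,-94.45)
a=crop("top",226,140,196,110,4,"c4.png")
cases(a)
E
```

```text
t 2.98 now [654.4  -3.2 178. ] rpy [179.9  -0.  -94.8] F [-0.4 -0.7 -0.7] w 87.3 gf 0.0 rail [ 81.4 -14. ]
  shift [-0.001 -0.007  0.92 ] turn [ 0.001 -0.    -0.003]
px [248. 272.] ctr [411.5 229.4] size [39.7 72.7] long-axis deg 159.5
px [205. 268.] ctr [427.1 350.3] size [91.2 49. ] long-axis deg 4.9
px [376. 259.] ctr [ 420.8 -112.9] size [46.8 90.7] long-axis deg 160.8
```

View pics/c4.png

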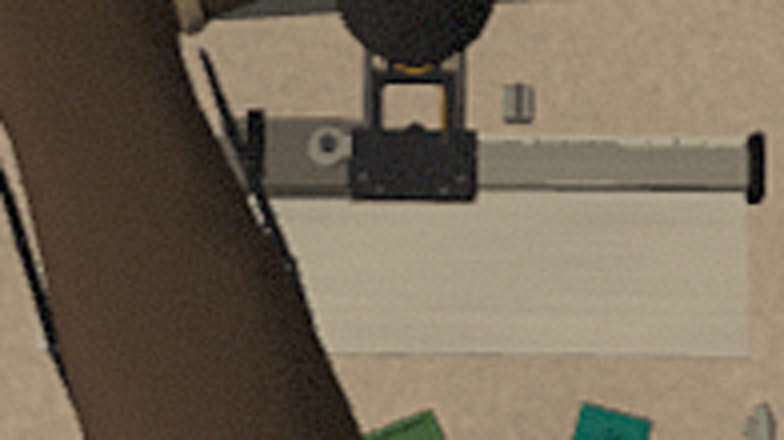

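The gripper hangs over the knob (hand at crop (415,165)) and the clip ridge is at (518,100). Going down and gripping the knob.

Request:
arm_command(series=[0, 0, 0, 0, 0, 0.4, 1, 0, 0, 0, 0, 0, 0.7, 1, 0, 0, 0, 0, 0, 0.92, 1, 0, 0, 0, 0, 0, 0.92, 0.5, 0, 0, 0, 0, 0, 0.92, 0.2, 0, 0, 0, 0, 0, 0.92, 0, 0, 0, 0, 0, 0, 0.92, 0, 0, 0, 0, 0, 0, 0.92, 0], force=15)

```text
t: 4.03
eef_pos: [0.6547, -0.0033, 0.087]
ee_rot: [-3.141, 0.0, -1.652]
force: [0.3, -0.4, -0.3]
width: 0.0435
gripper_force: 0.0
```

Request:
arm_command(series=[0, 0, 0, 0, 0, 0, 0, 0, 0, 0, 0, 0, 0, 0])

```text
t: 4.28
eef_pos: [0.6545, -0.0033, 0.0865]
ee_rot: [3.142, -0.0, -1.652]
force: [-0.7, -0.3, -0.1]
width: 0.0233
gripper_force: 0.0
```

```bash
python3 - <<'E'
from h import *
p=rail(82,46)
for th in (0,20,43,64,86):
    t=np.radians(th); q=rail(82-60*np.sin(t),46-60*np.cos(t)); print(th,q.round(1)); to(*q,86,-94.45-th)
E
```

```text
0 [655.   -3.2]
t 4.28 now [654.5  -3.3  86.5] rpy [180.   -0.  -94.6] F [-0.7 -0.3 -0.1] w 23.3 gf 0.0 rail [ 81.6 -14.1]
  shift [-0.001 -0.004  0.005] turn [ 0.    -0.    -0.002]
20 [634.8   2. ]
t 4.28 now [654.5  -3.3  86.5] rpy [180.   -0.  -94.6] F [-0.7 -0.3 -0.1] w 23.3 gf 0.0 rail [ 81.6 -14.1]
  shift [-0.037  0.201  0.005] turn [ 0.   -0.    0.22]
43 [615.4  16. ]
t 4.28 now [654.5  -3.3  86.5] rpy [180.   -0.  -94.6] F [-0.7 -0.3 -0.1] w 23.3 gf 0.0 rail [ 81.6 -14.1]
  shift [-0.161  0.405  0.005] turn [ 0.    -0.     0.476]
64 [603.8  34.6]
t 4.28 now [654.5  -3.3  86.5] rpy [180.   -0.  -94.6] F [-0.7 -0.3 -0.1] w 23.3 gf 0.0 rail [ 81.6 -14.1]
  shift [-0.337  0.536  0.005] turn [ 0.    -0.     0.709]
86 [599.6  57.1]
t 4.28 now [654.5  -3.3  86.5] rpy [180.   -0.  -94.6] F [-0.7 -0.3 -0.1] w 23.3 gf 0.0 rail [ 81.6 -14.1]
  shift [-0.558  0.596  0.005] turn [ 0.    -0.     0.954]
```

Request:
arm_command(series=[0, 0, 0, 0, 0, 0, 0, 0, 0, 0, 0, 0, 0, 0, 0, 0, 0, 0, 0, 0, 0], force=15)

```text
t: 4.65
eef_pos: [0.6545, -0.0033, 0.0865]
ee_rot: [3.141, -0.0, -1.652]
force: [0.5, 0.2, -1.1]
width: 0.0155
gripper_force: 15.0
```

Request:
arm_command(series=[0, 0, 0.111, -0.009, 0.104, 0, 0, 0, 0, 0.222, -0.036, 0.205, 0, 0, 0, 0, 0.333, -0.08, 0.3, 0, 0])

```text
t: 5.03
eef_pos: [0.6263, 0.0079, 0.0865]
ee_rot: [-3.14, 0.002, -2.18]
force: [6.8, 4.3, -6.2]
width: 0.0156
gripper_force: 15.0
```

Request:
arm_command(series=[0, 0, 0.111, -0.009, 0.104, 0, 0, 0, 0, 0.222, -0.036, 0.205, 0, 0, 0, 0, 0.333, -0.08, 0.3, 0, 0, 0, 0, 0.444, -0.14, 0.386, 0, 0, 0, 0, 0.556, -0.214, 0.46, 0, 0, 0, 0, 0.611, -0.256, 0.491, 0, 0, 0, 0, 0.611, -0.256, 0.491, 0, 0])

```text
t: 5.9
eef_pos: [0.6023, 0.0568, 0.0866]
ee_rot: [3.141, 0.005, -3.135]
force: [10.8, -1.0, -9.7]
width: 0.0162
gripper_force: 15.0
```

```bash
python3 - <<'E'
from h import *
to(*rail(22,46),86,-180)
to(*rail(82,96),180,175.55)
E
```

```text
t 5.9 now [602.3  56.8  86.6] rpy [ 179.9    0.3 -179.6] F [10.8 -1.  -9.7] w 16.2 gf 15.0 rail [24.8 41.8]
  shift [0.025 0.044 0.006] turn [0.001 0.003 0.004]
t 5.9 now [602.3  56.8  86.6] rpy [ 179.9    0.3 -179.6] F [10.8 -1.  -9.7] w 16.2 gf 15.0 rail [24.8 41.8]
  shift [-0.62   0.493 -0.931] turn [0.001 0.003 0.054]
```

Request:
arm_command(series=[0, 0, 0, 0, 0, 0, 0.4, 0, 0, 0, 0, 0, 0, 0.4, 0, 0, 0, 0, 0, 0, 0.4, 0, 0, 0, 0, 0, -0.3, 0.4, 0, 0, 0, 0, 0, -0.6, 0.4, 0, 0, 0.054, -0.3, 0.25, -0.6, 0.6, 0, 0, 0.054, -0.64, 0.493, -0.6, 0.6, 0, 0, 0.054, -0.64, 0.493, -0.6, 0.6])

```text
t: 6.9
eef_pos: [0.6646, 0.1072, 0.1461]
ee_rot: [-3.142, 0.0, 3.065]
force: [0.3, -1.0, -0.2]
width: 0.0519
gripper_force: 0.0
```

```bash
python3 - <<'E'
from h import *
to(*rail(84,96),77,175.55)
a=crop("top",226,140,196,110,4,"c5.png")
E
```

```text
t 6.9 now [664.6 107.2 146.1] rpy [-180.     0.   175.6] F [ 0.3 -1.  -0.2] w 51.9 gf 0.0 rail [83.1 96.8]
  shift [-0.009 -0.008  0.691] turn [-0.     0.     0.001]
```

View pics/c5.png

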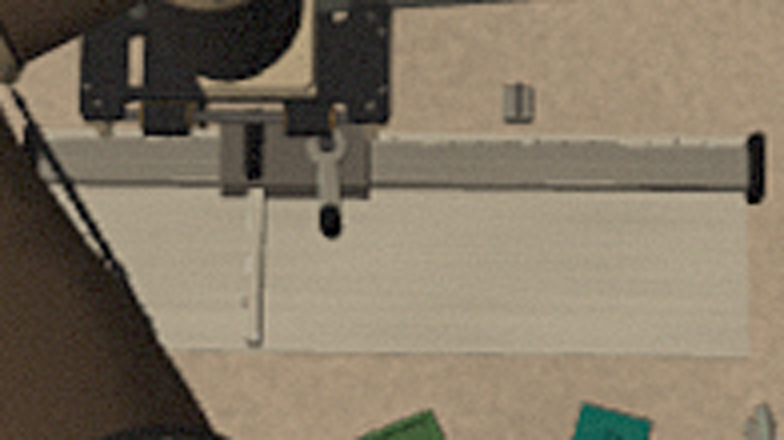

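Lever is open (knob at (331,220), pointing to the robot). The fin (253,150) lies between the fingers. I narrow the opening so as to miss the pin hub, then grip the fin.

Request:
arm_command(series=[0, 0, 0, 0, 0, 0, 0.33, 0, 0, 0, 0, 0, 0, 0.33, 0, 0, 0, 0, 0, 0, 0.33, 0, 0, 0, 0, 0, 0.35, 0.33, 0, 0, 0, 0, 0, 0.67, 0.33, 0, 0, 0, 0, 0, 0.67, 0, 0, 0, 0, 0, 0, 0.67, 0, 0, 0, 0, 0, 0, 0.67, 0], force=40)

```text
t: 7.95
eef_pos: [0.664, 0.1062, 0.0811]
ee_rot: [3.14, 0.002, 3.064]
force: [0.5, 0.2, -0.9]
width: 0.0115
gripper_force: 40.0
```

Request:
arm_command(series=[0, 0, 0, 0, 0, 0, 0, 0, 0, 0, 0, 0, 0, 0])

```text
t: 8.2
eef_pos: [0.664, 0.1061, 0.0811]
ee_rot: [3.141, 0.002, 3.064]
force: [-0.4, 1.2, 6.1]
width: 0.0119
gripper_force: 40.0
```

```bash
python3 - <<'E'
from h import *
to(*rail(83.5,-87),79,175.55)
E
```

```text
t 8.2 now [664.  106.1  81.1] rpy [1.799e+02 1.000e-01 1.756e+02] F [-0.4  1.2  6.1] w 11.9 gf 40.0 rail [82.5 95.7]
  shift [-0.009 -1.827  0.019] turn [0.001 0.002 0.   ]
```

Request:
arm_command(series=[0, 0, 0, 0, -0.1, 0, 0, 0, 0, 0, 0, -0.3, 0, 0, 0, 0, 0, 0, -0.5, 0, 0, 0, 0, 0, 0, -0.7, 0, 0, 0, 0, 0, 0, -0.9, 0, 0])

```text
t: 8.82
eef_pos: [0.657, 0.0175, 0.0811]
ee_rot: [3.139, 0.003, 3.065]
force: [-1.2, 9.3, 7.1]
width: 0.0112
gripper_force: 40.0
```

Request:
arm_command(series=[0, 0, 0, 0, -0.2, 0, 0, 0, 0, 0, 0, -0.4, 0, 0, 0, 0, 0, 0, -0.6, 0, 0, 0, 0, 0, 0, -0.8, 0, 0, 0, 0, 0, 0, -0.92, 0, 0, 0, 0, 0, 0, -0.92, 0, 0, 0, 0, 0, 0, -0.92, 0, 0])

```text
t: 9.7
eef_pos: [0.6496, -0.0762, 0.0811]
ee_rot: [-3.141, 0.002, 3.064]
force: [-1.1, -1.0, 7.0]
width: 0.0119
gripper_force: 40.0
```

```bash
python3 - <<'E'
from h import *
to(*rail(83.5,-87),79,175.55)
a=crop("top",290,135,120,90,6.5,"c6.png")
E
```

```text
t 9.7 now [649.6 -76.2  81.1] rpy [-1.800e+02  1.000e-01  1.756e+02] F [-1.1 -1.   7. ] w 11.9 gf 40.0 rail [ 82.3 -87.2]
  shift [-0.012  0.002  0.021] turn [-0.     0.001  0.   ]
```

View pics/c6.png

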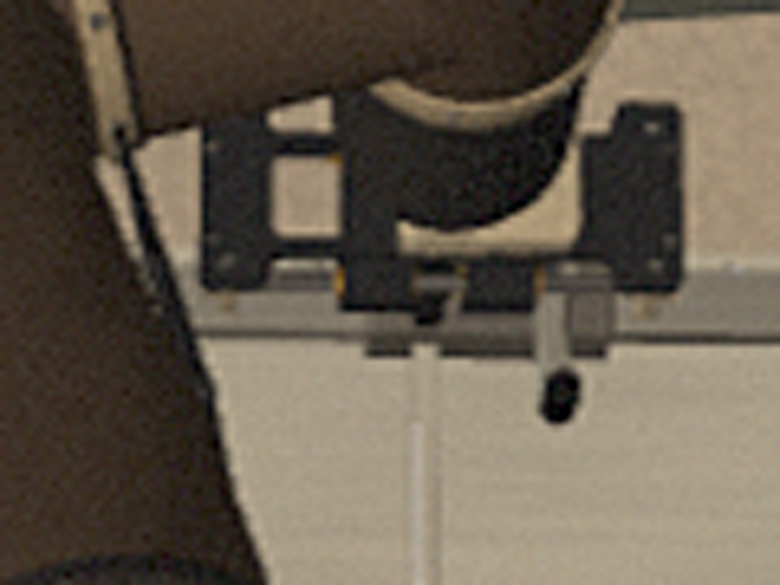

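Request:
arm_command(series=[0, 0, 0, 0, 0, 0, 0.33, 0, 0, 0, 0, 0, 0, 0.33, 0, 0, 0, 0, 0, -0.3, 0.33, 0, 0, 0, 0, 0, -0.7, 0.4, 0, 0, -0.054, 0.3, -0.25, -0.7, 0.4, 0, 0, -0.054, 0.577, -0.539, -0.7, 0.4, 0, 0, -0.054, 0.577, -0.539, -0.7, 0.4, 0, 0, -0.054, 0.577, -0.539, -0.7, 0.4], force=15)

```text
t: 10.75
eef_pos: [0.5875, -0.125, 0.1497]
ee_rot: [-3.142, 0.0, -3.135]
force: [-0.7, 0.5, 0.3]
width: 0.0352
gripper_force: 0.0
```

```bash
python3 - <<'E'
from h import *
to(*rail(24.8,-141.1),87,-179.6)
a=crop("top",290,135,120,90,6.5,"c7.png")
E
```

```text
t 10.75 now [ 587.5 -125.   149.7] rpy [-180.     0.  -179.6] F [-0.7  0.5  0.3] w 35.2 gf 0.0 rail [  24.2 -140.6]
  shift [-0.006 -0.005  0.627] turn [-0.  0. -0.]
```

View pics/c7.png

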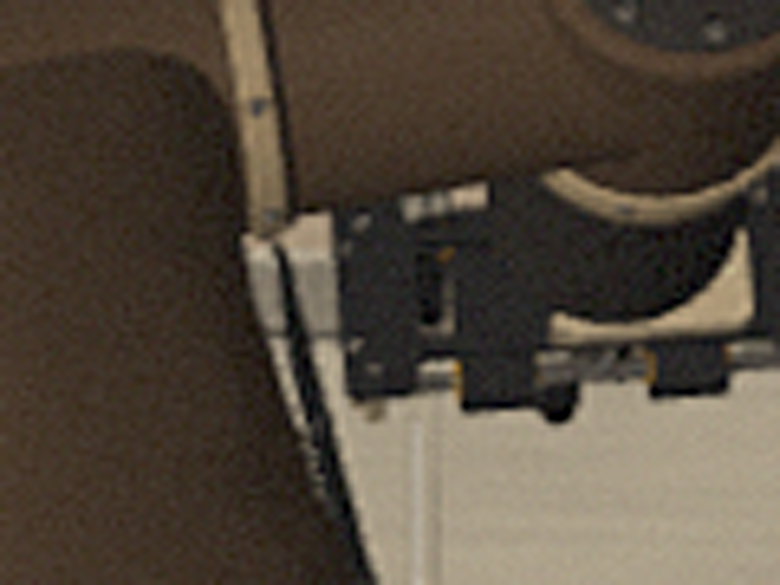

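```bash
python3 - <<'E'
from h import *
for nm,u,v,z in [("knob",561,380,.094),("plate",426,430,.038),("plate low",426,570,.038)]:
    print(nm, torail(ray("top",290+u/6.5,135+v/6.5,z)*1000).round(1))
m=proj("side",np.r_[rail(105,-87),40]/1000); print(m)
crop("side",int(m[0])-50,int(m[1])-40,100,75,8,"c8.png")
E
```

```text
knob [  24.6 -139.6]
plate [ 18.8 -86.6]
plate low [-42.7 -86.7]
(np.float64(391.63620554558435), np.float64(279.15964916963526))
```

View pics/c8.png

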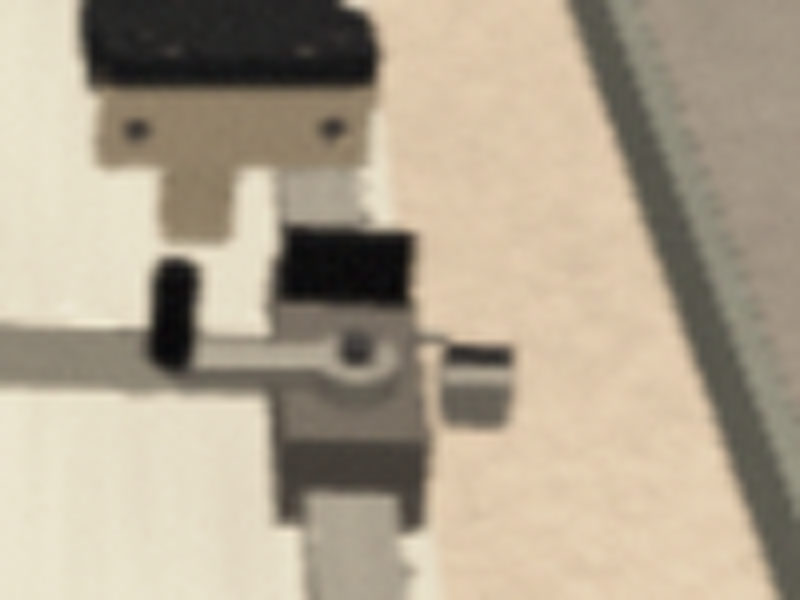

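The pointer tip (440,340) meets the ridge (478,348) to within the line of sight. The top view puts the plate at -86.6 and the mark at -87. Now lock.

Request:
arm_command(series=[0, 0, 0, 0, 0, 0.3, 0.4, 0, 0, 0, 0, 0, 0.62, 0.4, 0, 0, 0, 0, 0, 0.62, 0, 0, 0, 0, 0, 0, 0.62, 0, 0, 0, 0, 0, 0, 0.62, 0, 0, 0, 0, 0, 0, 0.62, 0], force=15)

```text
t: 11.6
eef_pos: [0.5883, -0.1251, 0.0887]
ee_rot: [-3.141, 0.003, -3.134]
force: [1.6, -2.7, -1.9]
width: 0.0156
gripper_force: 15.0
```

Request:
arm_command(series=[0, 0, -0.111, -0.009, -0.104, 0, 0, 0, 0, -0.222, -0.036, -0.205, 0, 0, 0, 0, -0.333, -0.08, -0.3, 0, 0, 0, 0, -0.444, -0.14, -0.386, 0, 0])

```text
t: 12.1
eef_pos: [0.6016, -0.1632, 0.0886]
ee_rot: [-3.142, 0.001, -2.432]
force: [-1.0, 3.3, 2.2]
width: 0.0155
gripper_force: 15.0
```

Request:
arm_command(series=[0, 0, -0.111, -0.009, -0.104, 0, 0, 0, 0, -0.222, -0.036, -0.205, 0, 0, 0, 0, -0.333, -0.08, -0.3, 0, 0, 0, 0, -0.444, -0.14, -0.386, 0, 0, 0, 0, -0.522, -0.191, -0.439, 0, 0, 0, 0, -0.522, -0.191, -0.439, 0, 0])

```text
t: 12.85
eef_pos: [0.6431, -0.1848, 0.0887]
ee_rot: [3.139, -0.0, -1.616]
force: [-5.5, -0.2, 6.9]
width: 0.0154
gripper_force: 15.0
```

```bash
python3 - <<'E'
from h import *
to(*rail(84,-197),87,-94.45)
E
```

```text
t 12.85 now [ 643.1 -184.8   88.7] rpy [179.9  -0.  -92.6] F [-5.5 -0.2  6.9] w 15.4 gf 15.0 rail [  84.3 -195.9]
  shift [0.011 0.003 0.017] turn [ 0.002 -0.     0.021]
```

Request:
arm_command(series=[0, 0, 0, 0, 0, 0, 0.5, 0, 0, 0, 0, 0, 0, 0.5, 0, 0, 0, 0, 0, 0, 0.5, 0, 0, 0, 0, 0, -0.4, 0.5, 0, 0, 0, 0, 0, -0.9, 0.5])

```text
t: 13.48
eef_pos: [0.6438, -0.1844, 0.1772]
ee_rot: [3.139, 0.0, -1.617]
force: [1.2, -0.7, -0.3]
width: 0.0436
gripper_force: 0.0
```

Request:
arm_command(series=[0, 0, -0.115, 0.1, 0, 0, 0.5, 0, 0, -0.23, 0.3, 0, 0, 0.5, 0, 0, -0.345, 0.5, 0, 0, 0.5, 0, 0, -0.46, 0.7, 0, 0, 0.5, 0, 0, -0.575, 0.9, 0, 0, 0.5, 0, 0, -0.69, 1, 0, 0, 0.5, 0, 0, -0.816, 1, 0, 0, 0.5, 0, 0, -0.816, 1, 0, 0, 0.5])

```text
t: 14.48
eef_pos: [0.6398, -0.2845, 0.1774]
ee_rot: [-3.142, 0.0, -0.336]
force: [-0.0, -0.7, -0.8]
width: 0.0438
gripper_force: 0.0
```

```bash
python3 - <<'E'
from h import *
to(421,-113,180,-19.2)
a=arm.grab_frame("top"); cases(a); crop("top",150,120,360,200,2.2,"c9.png",a)
cv2.imwrite("pics/side1.png",arm.grab_frame("side"))
E
```

```text
t 14.47 now [ 639.8 -284.5  177.4] rpy [-180.     0.   -19.3] F [-0.  -0.7 -0.8] w 43.8 gf 0.0 rail [  88.7 -295.6]
  shift [-2.632 -0.897 -0.026] turn [-0.     0.    -0.001]
px [205. 268.] ctr [426.6 350.4] size [90.5 48.6] long-axis deg 4.6
```

View pics/c9.png

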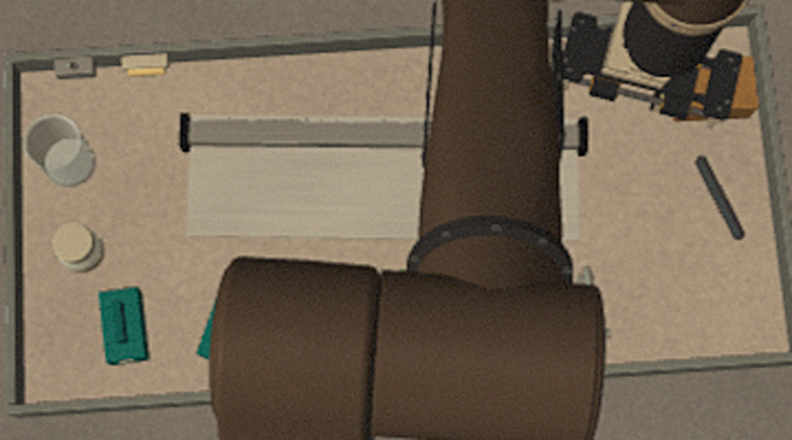

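View pics/side1.png

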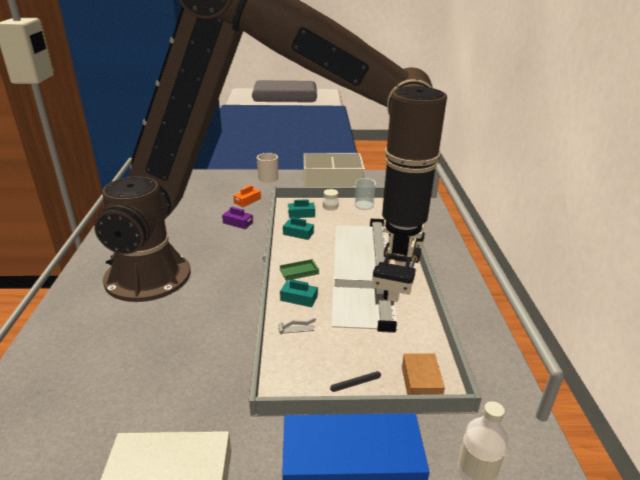

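```bash
python3 - <<'E'
from h import *
from scipy.optimize import least_squares
print("side0");cases(cv2.imread("pics/side0.png"),"side");print("side1");cases(cv2.imread("pics/side1.png"),"side")
E
```

```text
side0
px [299. 293.] ctr [ 423.8 -124.9] size [88.9 95. ] long-axis deg 160.1
px [300. 219.] ctr [421.9 272.7] size [254.7  90.2] long-axis deg 87.3
side1
px [299. 293.] ctr [ 423.5 -125.4] size [89.3 94.9] long-axis deg 159.8
px [300. 219.] ctr [421.1 272.7] size [254.7  91.8] long-axis deg 87.3
```

The side view shows exactly three teal cases, (301,210), (298,228) and (299,293), unmoved. Nothing is hidden. Taking the nearest one to the stop side (299,293) first.

Request:
arm_command(series=[0, 0, 0, -0.44, -0.15, 0, 0.5, 0, 0, 0, -0.877, -0.299, 0, 0.5])

```text
t: 14.82
eef_pos: [0.566, -0.2266, 0.177]
ee_rot: [3.141, 0.001, -0.339]
force: [0.7, 0.4, 0.9]
width: 0.044
gripper_force: 0.0
```

Request:
arm_command(series=[0, 0, 0, -0.44, -0.15, 0, 0.5, 0, 0, 0, -0.877, -0.299, 0, 0.5])

```text
t: 15.08
eef_pos: [0.4928, -0.1693, 0.1776]
ee_rot: [-3.141, -0.0, -0.339]
force: [0.7, 0.3, 1.0]
width: 0.0443
gripper_force: 0.0
```

Request:
arm_command(series=[0, 0, 0, -0.44, -0.15, 0, 0.5, 0, 0, 0, -0.877, -0.299, 0, 0.5, 0, 0, 0, -0.877, -0.299, 0, 0.5, 0, 0, 0, -0.877, -0.299, 0, 0.5])

```text
t: 15.58
eef_pos: [0.4216, -0.1129, 0.1782]
ee_rot: [-3.141, -0.002, -0.336]
force: [1.0, -0.7, 0.0]
width: 0.0436
gripper_force: 0.0
```

```bash
python3 - <<'E'
from h import *
to(421,-113,66,-19.2)
crop("side",250,240,100,75,8,"c10.png")
E
```

```text
t 15.57 now [ 421.6 -112.9  178.2] rpy [-1.80e+02 -1.00e-01 -1.93e+01] F [ 1.  -0.7  0. ] w 43.6 gf 0.0 rail [-142.2 -141.4]
  shift [-0.007  0.004  1.122] turn [-0.    -0.001 -0.001]
```

View pics/c10.png

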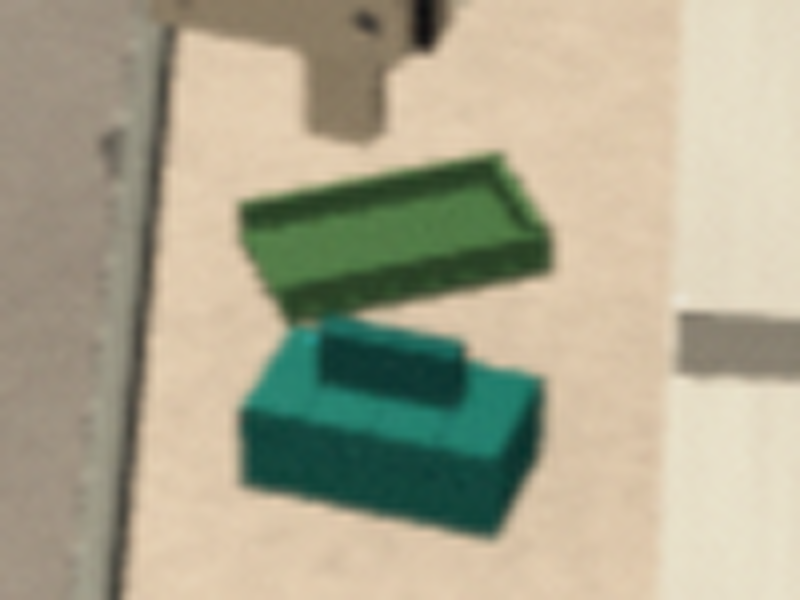

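The case is under the gripper, ridge centre at crop (395,345), and the spoon rest is clear. Descend and grip.

Request:
arm_command(series=[0, 0, 0, 0, 0, 0.4, 0.5, 0, 0, 0, 0, 0, 0.8, 0.5, 0, 0, 0, 0, 0, 1, 0.5], force=25)

```text
t: 16.0
eef_pos: [0.4205, -0.1138, 0.0754]
ee_rot: [3.14, 0.003, -0.338]
force: [0.3, 0.1, 0.7]
width: 0.0439
gripper_force: 0.0
```

Request:
arm_command(series=[0, 0, 0, 0, 0, 0.12, 0.5, 0, 0, 0, 0, 0, 0.12, 0, 0, 0, 0, 0, 0, 0.12, 0, 0, 0, 0, 0, 0, 0.12, 0, 0, 0, 0, 0, 0, 0.12, 0, 0, 0, 0, 0, 0, 0.12, 0])

```text
t: 16.75
eef_pos: [0.4209, -0.1131, 0.0658]
ee_rot: [-3.141, -0.0, -0.335]
force: [0.3, -1.5, 1.1]
width: 0.0118
gripper_force: 25.0
```

Request:
arm_command(series=[0, 0, 0, 0, 0, -0.25, 0, 0, 0, 0, 0, 0, -0.5, 0, 0, 0, 0, 0, 0, -0.5, 0])

```text
t: 17.12
eef_pos: [0.4221, -0.1129, 0.1171]
ee_rot: [-3.14, -0.003, -0.335]
force: [0.1, -0.6, -2.0]
width: 0.0119
gripper_force: 25.0
```

```bash
python3 - <<'E'
from h import *
print(ray("side",299.6,281.9,.062)*1000)
to(*rail(0,-52),120,-4.45)
E
```

```text
[ 425.4125735  -118.52739004   62.        ]
t 17.12 now [ 422.1 -112.9  117.1] rpy [-179.9   -0.2  -19.2] F [ 0.1 -0.6 -2. ] w 11.9 gf 25.0 rail [-141.6 -141.5]
  shift [ 1.142 -1.226 -0.022] turn [-0.001 -0.002 -0.164]
```

Request:
arm_command(series=[0, 0, -0.08, 0.3, -0.3, -0.05, 0, 0, 0, -0.164, 0.6, -0.6, -0.05, 0, 0, 0, -0.164, 0.9, -0.9, -0.05, 0, 0, 0, -0.164, 0.9, -0.9, -0.05, 0])

```text
t: 17.62
eef_pos: [0.5374, -0.0567, 0.1191]
ee_rot: [3.141, 0.001, -0.077]
force: [-0.4, 0.2, -2.4]
width: 0.0118
gripper_force: 25.0
```

```bash
python3 - <<'E'
from h import *
to(*rail(0,-51),71,-4.45)
E
```

```text
t 17.62 now [537.4 -56.7 119.1] rpy [180.    0.   -4.4] F [-0.4  0.2 -2.4] w 11.8 gf 25.0 rail [-31.1 -76.4]
  shift [ 0.311 -0.254  0.481] turn [0.    0.    0.001]
```

Request:
arm_command(series=[0, 0, 0, 0.15, -0.13, 0, 0, 0, 0, 0, 0.311, -0.254, 0, 0, 0, 0, 0, 0.311, -0.254, 0.25, 0, 0, 0, 0, 0.311, -0.254, 0.42, 0, 0, 0, 0, 0.311, -0.254, 0.47, 0, 0, 0, 0, 0.311, -0.254, 0.49, 0, 0, 0, 0, 0.311, -0.254, 0.49, 0])

```text
t: 18.5
eef_pos: [0.569, -0.0347, 0.0721]
ee_rot: [-3.141, -0.001, -0.078]
force: [-0.3, -0.1, -0.7]
width: 0.0118
gripper_force: 25.0
```

```bash
python3 - <<'E'
from h import *
to(*rail(0,-57),70,-4.45)
E
```

```text
t 18.5 now [569.  -34.7  72.1] rpy [-1.8e+02 -1.0e-01 -4.4e+00] F [-0.3 -0.1 -0.7] w 11.8 gf 25.0 rail [ -1.3 -52.1]
  shift [0.013 0.049 0.021] turn [-0.    -0.001  0.   ]
```

Request:
arm_command(series=[0, 0, 0, 0.01, 0, 0.015, 0, 0, 0, 0, 0.01, 0.02, 0.015, 0, 0, 0, 0, 0.01, 0.04, 0.015, 0, 0, 0, 0, 0.01, 0.05, 0.015, 0, 0, 0, 0, 0.01, 0.05, 0.015, 0])

```text
t: 19.12
eef_pos: [0.5693, -0.0393, 0.0703]
ee_rot: [-3.141, -0.001, -0.078]
force: [-1.3, 4.2, -0.3]
width: 0.0118
gripper_force: 25.0
```

Request:
arm_command(series=[0, 0, 0, 0, 0.01, 0, 0, 0, 0, 0, 0, 0.01, 0, 0])

```text
t: 19.38
eef_pos: [0.5693, -0.0395, 0.0703]
ee_rot: [-3.14, -0.001, -0.078]
force: [-1.8, 9.2, 0.9]
width: 0.0116
gripper_force: 25.0
```

Request:
arm_command(series=[0, 0, 0, 0, 0.01, 0, 0, 0, 0, 0, 0, 0.01, 0, 0])

```text
t: 19.62
eef_pos: [0.5693, -0.0397, 0.0704]
ee_rot: [-3.139, -0.001, -0.078]
force: [-3.3, 15.0, 2.6]
width: 0.0118
gripper_force: 25.0
```

```bash
python3 - <<'E'
from h import *
to(*rail(0,-57),70,-4.45)
E
```

```text
t 19.62 now [569.3 -39.7  70.4] rpy [-1.798e+02 -1.000e-01 -4.500e+00] F [-3.3 15.   2.6] w 11.8 gf 25.0 rail [ -0.6 -57. ]
  shift [ 0.006 -0.     0.004] turn [-0.002 -0.001 -0.   ]
```

Request:
arm_command(series=[0, 0, 0, 0, -0.02, 0, 0, 0, 0, 0, 0, -0.02, 0, 0.3, 0, 0, 0, 0, -0.02, 0, 0.3, 0, 0, 0, 0, -0.02, 0, 0.3, 0, 0, 0, 0, -0.02, -0.5, 0.5, 0, 0, 0, 0, -0.02, -1, 0.5, 0, 0, 0, 0, -0.02, -1, 0.5])

```text
t: 20.5
eef_pos: [0.5717, -0.0398, 0.1746]
ee_rot: [-3.14, -0.008, -0.077]
force: [0.6, 0.4, -0.4]
width: 0.0429
gripper_force: 0.0
```

```bash
python3 - <<'E'
from h import *
to(417,220.5,170,-22.2)
a=arm.grab_frame("top"); cases(a)
E
```

```text
t 20.5 now [571.7 -39.8 174.6] rpy [-179.9   -0.5   -4.4] F [ 0.6  0.4 -0.4] w 42.9 gf 0.0 rail [  1.8 -57. ]
  shift [-1.743 -2.476  0.036] turn [-0.002 -0.005  0.197]
px [250. 269.] ctr [416.9 220.8] size [50.1 88.2] long-axis deg 157.9
px [205. 268.] ctr [427.  349.8] size [91.1 50.2] long-axis deg 5.3
px [344. 209.] ctr [567.1 -37.2] size [44.5 86.4] long-axis deg 175.7
```

Request:
arm_command(series=[0, 0, 0, -0.29, -0.41, 0, 0.5, 0, 0, 0, -0.581, -0.825, 0, 0.5])

```text
t: 20.8
eef_pos: [0.5163, 0.0469, 0.1687]
ee_rot: [3.141, 0.002, -0.08]
force: [0.7, 0.2, 0.7]
width: 0.044
gripper_force: 0.0
```

Request:
arm_command(series=[0, 0, 0, -0.29, -0.41, 0, 0.5, 0, 0, 0, -0.581, -0.825, 0, 0.5])

```text
t: 21.05
eef_pos: [0.4647, 0.1343, 0.169]
ee_rot: [3.141, 0.001, -0.078]
force: [0.8, 0.6, 0.2]
width: 0.044
gripper_force: 0.0
```

Request:
arm_command(series=[0, 0, 0.1, -0.29, -0.41, 0, 0.5, 0, 0, 0.197, -0.581, -0.825, 0, 0.5, 0, 0, 0.197, -0.581, -0.825, 0, 0.5, 0, 0, 0.197, -0.581, -0.825, 0, 0.5])

```text
t: 21.55
eef_pos: [0.4141, 0.22, 0.1693]
ee_rot: [3.14, 0.001, -0.385]
force: [1.0, 0.8, -0.1]
width: 0.0439
gripper_force: 0.0
```

```bash
python3 - <<'E'
from h import *
to(417,220.5,66,-22.2)
cases(n="side")
E
```

```text
t 21.55 now [414.1 220.  169.3] rpy [179.9   0.  -22. ] F [ 1.   0.8 -0.1] w 43.9 gf 0.0 rail [-175.4  189.9]
  shift [ 0.025 -0.017  1.033] turn [0.001 0.    0.002]
px [353. 270.] ctr [573.2 -24.8] size [63.7 83.7] long-axis deg 176.5
px [300. 219.] ctr [421.9 272.7] size [254.6  90.2] long-axis deg 87.3
```

Request:
arm_command(series=[0, 0, 0, 0.03, -0.017, 0.4, 0.5, 0, 0, 0, 0.03, -0.017, 0.8, 0.5, 0, 0, 0, 0.03, -0.017, 1, 0.5])

```text
t: 21.98
eef_pos: [0.4177, 0.2185, 0.0678]
ee_rot: [3.138, 0.001, -0.389]
force: [0.3, -0.4, 0.0]
width: 0.0437
gripper_force: 0.0
```

Request:
arm_command(series=[0, 0, 0, 0, 0, 0.035, 0.5, 0, 0, 0, 0, 0, 0.035, 0, 0, 0, 0, 0, 0, 0.035, 0, 0, 0, 0, 0, 0, 0.035, 0, 0, 0, 0, 0, 0, 0.035, 0, 0, 0, 0, 0, 0, 0.035, 0])

```text
t: 22.72
eef_pos: [0.4181, 0.221, 0.0671]
ee_rot: [-3.141, -0.0, -0.387]
force: [-1.8, -1.0, 6.0]
width: 0.0115
gripper_force: 25.0
```

Request:
arm_command(series=[0, 0, 0, 0, 0, -0.25, 0, 0, 0, 0, 0, 0, -0.55, 0, 0, 0, 0, 0, 0, -0.55, 0])

```text
t: 23.1
eef_pos: [0.4188, 0.2218, 0.1234]
ee_rot: [-3.138, -0.001, -0.387]
force: [-0.2, -0.1, -1.7]
width: 0.0118
gripper_force: 25.0
```

```bash
python3 - <<'E'
from h import *
to(*rail(0,0),120,-4.45)
E
```

```text
t 23.1 now [418.8 221.8 123.4] rpy [-1.798e+02 -1.000e-01 -2.220e+01] F [-0.2 -0.1 -1.7] w 11.8 gf 25.0 rail [-170.9  192.1]
  shift [2.212 1.31  0.031] turn [-0.002 -0.001 -0.197]
```

Request:
arm_command(series=[0, 0, 0, 0.37, 0.22, 0, 0, 0, 0, 0, 0.737, 0.437, 0, 0])

```text
t: 23.35
eef_pos: [0.4696, 0.1519, 0.1208]
ee_rot: [3.141, 0.001, -0.386]
force: [0.6, 1.2, -2.2]
width: 0.0115
gripper_force: 25.0
```

Request:
arm_command(series=[0, 0, 0, 0.37, 0.22, 0, 0, 0, 0, 0, 0.737, 0.437, 0, 0])

```text
t: 23.6
eef_pos: [0.5215, 0.0829, 0.1204]
ee_rot: [3.141, 0.001, -0.387]
force: [0.8, 0.9, -2.2]
width: 0.0122
gripper_force: 25.0
```

Request:
arm_command(series=[0, 0, -0.1, 0.37, 0.22, 0, 0, 0, 0, -0.197, 0.737, 0.437, 0, 0, 0, 0, -0.197, 0.737, 0.437, 0, 0, 0, 0, -0.197, 0.737, 0.437, 0, 0])

```text
t: 24.1
eef_pos: [0.5723, 0.0157, 0.1203]
ee_rot: [3.141, 0.002, -0.08]
force: [-0.5, -0.5, -0.8]
width: 0.0117
gripper_force: 25.0
```

```bash
python3 - <<'E'
from h import *
to(*rail(0,0),72,-4.45)
E
```

```text
t 24.1 now [572.3  15.7 120.3] rpy [ 1.8e+02  1.0e-01 -4.6e+00] F [-0.5 -0.5 -0.8] w 11.7 gf 25.0 rail [-1.9 -1.6]
  shift [ 0.02  -0.016  0.483] turn [ 0.     0.001 -0.002]
```

Request:
arm_command(series=[0, 0, 0, 0.02, -0.02, 0.2, 0, 0, 0, 0, 0.02, -0.02, 0.4, 0, 0, 0, 0, 0.02, -0.02, 0.46, 0, 0, 0, 0, 0.02, -0.02, 0.48, 0, 0, 0, 0, 0.02, -0.02, 0.485, 0, 0, 0, 0, 0.02, -0.02, 0.485, 0])

```text
t: 24.85
eef_pos: [0.5757, 0.0179, 0.0737]
ee_rot: [-3.141, -0.001, -0.078]
force: [1.5, -0.2, -0.9]
width: 0.0119
gripper_force: 25.0
```

```bash
python3 - <<'E'
from h import *
to(*rail(0,-7),71,-4.45)
E
```

```text
t 24.85 now [575.7  17.9  73.7] rpy [-1.8e+02 -1.0e-01 -4.5e+00] F [ 1.5 -0.2 -0.9] w 11.9 gf 25.0 rail [1.3 0.9]
  shift [-0.013  0.079  0.027] turn [-0.    -0.001 -0.   ]
```

Request:
arm_command(series=[0, 0, 0, -0.01, 0, 0.025, 0, 0, 0, 0, -0.01, 0.02, 0.025, 0, 0, 0, 0, -0.01, 0.04, 0.025, 0, 0, 0, 0, -0.01, 0.06, 0.025, 0, 0, 0, 0, -0.01, 0.075, 0.025, 0, 0, 0, 0, -0.01, 0.08, 0.025, 0, 0, 0, 0, -0.01, 0.08, 0.025, 0])

```text
t: 25.72
eef_pos: [0.5746, 0.0103, 0.0711]
ee_rot: [-3.141, -0.002, -0.078]
force: [0.7, 4.0, 4.5]
width: 0.0116
gripper_force: 25.0
```

Request:
arm_command(series=[0, 0, 0, 0, 0.01, 0, 0, 0, 0, 0, 0, 0.01, 0, 0])

```text
t: 25.98
eef_pos: [0.5746, 0.0102, 0.0711]
ee_rot: [-3.14, -0.002, -0.078]
force: [-0.7, 9.8, 5.9]
width: 0.0116
gripper_force: 25.0
```

```bash
python3 - <<'E'
from h import *
to(*rail(0,-7),71,-4.45)
E
```

```text
t 25.98 now [574.6  10.2  71.1] rpy [-1.799e+02 -1.000e-01 -4.400e+00] F [-0.7  9.8  5.9] w 11.6 gf 25.0 rail [ 0.8 -6.8]
  shift [-0.008  0.002  0.001] turn [-0.001 -0.001  0.   ]
```

Request:
arm_command(series=[0, 0, 0, 0, 0.005, 0, 0, 0, 0, 0, 0, -0.01, 0, 0, 0, 0, 0, 0, -0.01, 0, 0.3, 0, 0, 0, 0, -0.01, 0, 0.3, 0, 0, 0, 0, -0.01, 0, 0.3, 0, 0, 0, 0, -0.01, -0.5, 0.5, 0, 0, 0, 0, -0.01, -1, 0.5, 0, 0, 0, 0, -0.01, -1, 0.5])

```text
t: 26.98
eef_pos: [0.576, 0.0101, 0.1748]
ee_rot: [-3.139, -0.007, -0.077]
force: [0.0, 0.6, -0.4]
width: 0.0435
gripper_force: 0.0
```

```bash
python3 - <<'E'
from h import *
to(427.5,350,170,5)
a=arm.grab_frame("top"); cases(a);cases(n="side")
E
```

```text
t 26.98 now [576.   10.1 174.8] rpy [-179.9   -0.4   -4.4] F [ 0.   0.6 -0.4] w 43.5 gf 0.0 rail [ 2.3 -6.8]
  shift [-1.744 -3.274  0.043] turn [-0.001 -0.005 -0.105]
px [205. 268.] ctr [427.1 350.3] size [91.2 49. ] long-axis deg 4.9
px [335. 209.] ctr [568.7 -12.5] size [94.7 86.1] long-axis deg 86.2
px [353. 266.] ctr [ 5.755e+02 -5.000e-01] size [112.3  85.4] long-axis deg 86.5
px [301. 209.] ctr [428.3 341.2] size [ 82.1 115.4] long-axis deg 90.0
```

Request:
arm_command(series=[0, 0, 0, -0.22, -0.41, 0, 0.5, 0, 0, 0, -0.436, -0.818, 0, 0.5])

```text
t: 27.32
eef_pos: [0.5353, 0.0948, 0.1689]
ee_rot: [3.14, 0.003, -0.08]
force: [0.8, -0.1, 0.1]
width: 0.0434
gripper_force: 0.0
```

Request:
arm_command(series=[0, 0, 0, -0.22, -0.41, 0, 0.5, 0, 0, 0, -0.436, -0.818, 0, 0.5])

```text
t: 27.58
eef_pos: [0.498, 0.1803, 0.169]
ee_rot: [3.14, 0.002, -0.078]
force: [0.5, 1.0, -0.1]
width: 0.0439
gripper_force: 0.0
```

Request:
arm_command(series=[0, 0, 0, -0.22, -0.41, 0, 0.5, 0, 0, 0, -0.436, -0.818, 0, 0.5])

```text
t: 27.82
eef_pos: [0.461, 0.2653, 0.1691]
ee_rot: [3.139, 0.002, -0.078]
force: [0.5, -0.1, -0.6]
width: 0.0434
gripper_force: 0.0
```

Request:
arm_command(series=[0, 0, -0.05, -0.22, -0.41, 0, 0.5, 0, 0, -0.105, -0.436, -0.818, 0, 0.5, 0, 0, -0.105, -0.436, -0.818, 0, 0.5, 0, 0, -0.105, -0.436, -0.818, 0, 0.5])

```text
t: 28.32
eef_pos: [0.4247, 0.3489, 0.1692]
ee_rot: [3.139, 0.002, 0.087]
force: [0.1, -0.5, -0.4]
width: 0.0436
gripper_force: 0.0
```

```bash
python3 - <<'E'
from h import *
to(427.5,350,67,5)
cases(n="side")
E
```

```text
t 28.32 now [424.7 348.9 169.2] rpy [1.799e+02 1.000e-01 5.000e+00] F [ 0.1 -0.5 -0.4] w 43.6 gf 0.0 rail [-174.9  319.2]
  shift [ 0.031 -0.011  1.022] turn [ 0.001  0.001 -0.   ]
px [353. 266.] ctr [ 5.754e+02 -4.000e-01] size [112.2  85.2] long-axis deg 86.5
px [301. 209.] ctr [428.3 341.2] size [ 82.1 115.4] long-axis deg 90.0
```

Request:
arm_command(series=[0, 0, 0, 0.03, -0.01, 0.4, 0.5, 0, 0, 0, 0.03, -0.01, 0.8, 0.5, 0, 0, 0, 0.03, -0.01, 1, 0.5])

```text
t: 28.75
eef_pos: [0.4279, 0.3484, 0.0682]
ee_rot: [3.139, 0.002, 0.085]
force: [0.9, 0.1, 0.6]
width: 0.0439
gripper_force: 0.0
```

Request:
arm_command(series=[0, 0, 0, 0, 0, 0.015, 0.5, 0, 0, 0, 0, 0, 0.015, 0, 0, 0, 0, 0, 0, 0.015, 0, 0, 0, 0, 0, 0, 0.015, 0, 0, 0, 0, 0, 0, 0.015, 0, 0, 0, 0, 0, 0, 0.015, 0])

```text
t: 29.5
eef_pos: [0.4281, 0.3508, 0.0692]
ee_rot: [3.142, 0.0, 0.087]
force: [-0.2, -1.4, 1.4]
width: 0.0119
gripper_force: 24.9
```

Request:
arm_command(series=[0, 0, 0, 0, 0, -0.25, 0, 0, 0, 0, 0, 0, -0.55, 0, 0, 0, 0, 0, 0, -0.55, 0])

```text
t: 29.88
eef_pos: [0.429, 0.3522, 0.1262]
ee_rot: [-3.138, -0.003, 0.088]
force: [0.4, -0.1, -1.6]
width: 0.0119
gripper_force: 24.9
```

```bash
python3 - <<'E'
from h import *
to(*rail(0,50),120,-4.45)
E
```

```text
t 29.88 now [429.  352.2 126.2] rpy [-179.8   -0.2    5. ] F [ 0.4 -0.1 -1.6] w 11.9 gf 24.9 rail [-170.9  322.8]
  shift [1.237 2.972 0.056] turn [-0.002 -0.002  0.105]
```

Request:
arm_command(series=[0, 0, 0, 0.155, 0.37, 0, 0, 0, 0, 0, 0.309, 0.743, 0, 0])

```text
t: 30.12
eef_pos: [0.4651, 0.2787, 0.1232]
ee_rot: [3.141, 0.001, 0.088]
force: [0.4, 1.1, -1.5]
width: 0.0122
gripper_force: 24.9
```

Request:
arm_command(series=[0, 0, 0, 0.155, 0.37, 0, 0, 0, 0, 0, 0.309, 0.743, 0, 0])

```text
t: 30.38
eef_pos: [0.5026, 0.2069, 0.1231]
ee_rot: [3.141, 0.001, 0.087]
force: [0.6, 1.7, -1.2]
width: 0.0116
gripper_force: 24.9
```

Request:
arm_command(series=[0, 0, 0, 0.155, 0.37, 0, 0, 0, 0, 0, 0.309, 0.743, 0, 0])

```text
t: 30.62
eef_pos: [0.5399, 0.1356, 0.1231]
ee_rot: [3.141, 0.001, 0.087]
force: [0.1, 0.4, -1.1]
width: 0.0118
gripper_force: 24.9
```

Request:
arm_command(series=[0, 0, 0.05, 0.155, 0.37, 0, 0, 0, 0, 0.105, 0.309, 0.743, 0, 0, 0, 0, 0.105, 0.309, 0.743, 0, 0, 0, 0, 0.105, 0.309, 0.743, 0, 0])

```text
t: 31.12
eef_pos: [0.5766, 0.0654, 0.1231]
ee_rot: [3.141, 0.001, -0.078]
force: [-0.5, -0.2, -2.0]
width: 0.0117
gripper_force: 24.9
```

```bash
python3 - <<'E'
from h import *
to(*rail(0,50),74,-4.45)
E
```

```text
t 31.12 now [576.6  65.4 123.1] rpy [ 1.8e+02  1.0e-01 -4.5e+00] F [-0.5 -0.2 -2. ] w 11.7 gf 24.9 rail [-1.4 48.3]
  shift [ 0.015 -0.017  0.491] turn [ 0.     0.001 -0.   ]
```

Request:
arm_command(series=[0, 0, 0, 0.015, -0.02, 0.2, 0, 0, 0, 0, 0.015, -0.02, 0.4, 0, 0, 0, 0, 0.015, -0.02, 0.46, 0, 0, 0, 0, 0.015, -0.02, 0.485, 0, 0, 0, 0, 0.015, -0.02, 0.495, 0, 0, 0, 0, 0.015, -0.02, 0.495, 0])

```text
t: 31.88
eef_pos: [0.5791, 0.0676, 0.0751]
ee_rot: [-3.141, -0.001, -0.077]
force: [0.0, 0.6, -2.4]
width: 0.0119
gripper_force: 24.9
```

```bash
python3 - <<'E'
from h import *
to(*rail(0,43.2),73,-4.45)
E
```

```text
t 31.88 now [579.1  67.6  75.1] rpy [-1.8e+02 -1.0e-01 -4.4e+00] F [ 0.   0.6 -2.4] w 11.9 gf 24.9 rail [ 0.9 50.8]
  shift [-0.009  0.076  0.021] turn [-0.    -0.001  0.   ]
```

Request:
arm_command(series=[0, 0, 0, -0.01, 0, 0.025, 0, 0, 0, 0, -0.01, 0.02, 0.025, 0, 0, 0, 0, -0.01, 0.04, 0.025, 0, 0, 0, 0, -0.01, 0.06, 0.025, 0, 0, 0, 0, -0.01, 0.075, 0.025, 0, 0, 0, 0, -0.01, 0.08, 0.025, 0, 0, 0, 0, -0.01, 0.08, 0.025, 0])

```text
t: 32.75
eef_pos: [0.5785, 0.0602, 0.073]
ee_rot: [-3.14, -0.003, -0.077]
force: [0.3, 3.5, 6.4]
width: 0.0116
gripper_force: 25.0
```

Request:
arm_command(series=[0, 0, 0, 0, 0.01, 0, 0, 0, 0, 0, 0, 0.01, 0, 0])

```text
t: 33.0
eef_pos: [0.5785, 0.0601, 0.073]
ee_rot: [-3.139, -0.003, -0.077]
force: [0.6, 9.0, 5.5]
width: 0.012
gripper_force: 25.0
```

```bash
python3 - <<'E'
from h import *
to(*rail(0,43.2),73,-4.45)
E
```

```text
t 33.0 now [578.5  60.1  73. ] rpy [-179.9   -0.2   -4.4] F [0.6 9.  5.5] w 12.0 gf 25.0 rail [ 0.8 43.2]
  shift [-0.008 -0.    -0.   ] turn [-0.002 -0.002  0.   ]
```

Request:
arm_command(series=[0, 0, 0, 0, 0.005, 0, 0, 0, 0, 0, 0, -0.01, 0, 0, 0, 0, 0, 0, -0.01, 0, 0.3, 0, 0, 0, 0, -0.01, 0, 0.3, 0, 0, 0, 0, -0.01, 0, 0.3, 0, 0, 0, 0, -0.01, -0.5, 0.5, 0, 0, 0, 0, -0.01, -1, 0.5, 0, 0, 0, 0, -0.01, -1, 0.5])

```text
t: 34.0
eef_pos: [0.5795, 0.0601, 0.1763]
ee_rot: [-3.139, -0.007, -0.077]
force: [0.1, -0.5, 0.3]
width: 0.0432
gripper_force: 0.0
```

Request:
arm_command(series=[0, 0, 0, -0.2, 0.45, -0.3, 0.5, 0, 0, 0, -0.4, 0.9, -0.6, 0.5, 0, 0, 0, -0.4, 0.9, -0.6, 0.5])

```text
t: 34.38
eef_pos: [0.5297, -0.0291, 0.2341]
ee_rot: [-3.141, -0.003, -0.08]
force: [0.7, -0.4, -0.4]
width: 0.0433
gripper_force: 0.0
```

Request:
arm_command(series=[0, 0, 0, -0.2, 0.45, 0, 0.5, 0, 0, 0, -0.4, 0.95, 0, 0.5])

```text
t: 34.62
eef_pos: [0.4824, -0.119, 0.2308]
ee_rot: [-3.142, 0.002, -0.076]
force: [0.4, -0.9, 0.3]
width: 0.0438
gripper_force: 0.0
```

Request:
arm_command(series=[0, 0, 0, -0.2, 0.45, 0, 0.5, 0, 0, 0, -0.4, 0.95, 0, 0.5])

```text
t: 34.88
eef_pos: [0.4349, -0.211, 0.231]
ee_rot: [-3.141, 0.001, -0.077]
force: [1.1, 0.2, -0.5]
width: 0.0439
gripper_force: 0.0
```

Request:
arm_command(series=[0, 0, 0, -0.2, 0.45, 0, 0.5, 0, 0, 0, -0.4, 0.95, 0, 0.5])

```text
t: 35.12
eef_pos: [0.3877, -0.3027, 0.231]
ee_rot: [-3.141, 0.001, -0.077]
force: [0.6, 0.1, -0.5]
width: 0.0436
gripper_force: 0.0
```

Request:
arm_command(series=[0, 0, 0, -0.2, 0.45, 0, 0.5, 0, 0, 0, -0.4, 0.95, 0, 0.5])

```text
t: 35.38
eef_pos: [0.3406, -0.3944, 0.2309]
ee_rot: [-3.141, 0.001, -0.077]
force: [1.0, -0.2, -0.4]
width: 0.0438
gripper_force: 0.0
```

Request:
arm_command(series=[0, 0, 0, -0.2, 0.45, 0, 0.5, 0, 0, 0, -0.4, 0.95, 0, 0.5, 0, 0, 0, -0.4, 0.95, 0, 0.5, 0, 0, 0, -0.4, 0.95, 0, 0.5])

```text
t: 35.88
eef_pos: [0.2938, -0.4847, 0.2306]
ee_rot: [-3.14, 0.002, -0.079]
force: [-0.2, 0.4, 0.1]
width: 0.0443
gripper_force: 0.0
```

```bash
python3 - <<'E'
from h import *
a=arm.grab_frame("top"); cases(a); b=arm.grab_frame("side"); cases(b,"side")
A=cv2.resize(a[155:235,290:380],None,fx=5.5,fy=5.5,interpolation=cv2.INTER_CUBIC)
B=cv2.resize(b[230:310,330:420],None,fx=3.3,fy=3.3,interpolation=cv2.INTER_CUBIC)
h=A.shape[0]; B=cv2.copyMakeBorder(B,0,h-B.shape[0],0,0,cv2.BORDER_CONSTANT)
c=np.hstack([A,B]); print(c.shape); cv2.imwrite("pics/c11.png",c)
E
```

```text
px [326. 208.] ctr [573.3  12.4] size [145.   91.9] long-axis deg 86.2
px [353. 261.] ctr [576.9  26.5] size [166.6  85.4] long-axis deg 85.9
(440, 792, 3)
```

View pics/c11.png

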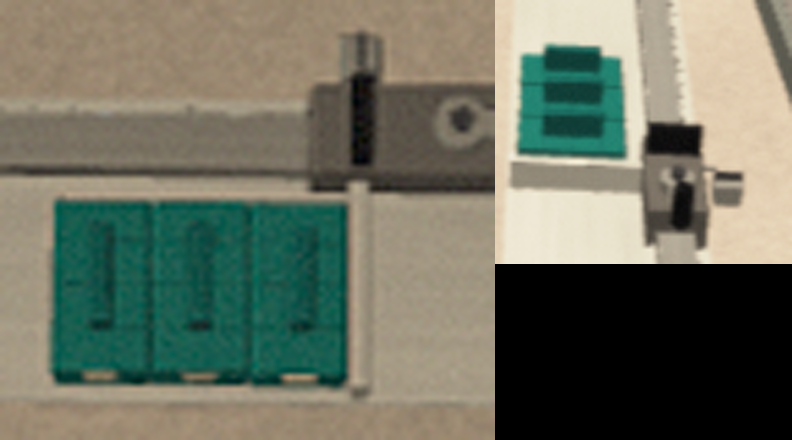

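The final view shows three cases in a closed row (54–348) flush against the plate (358). The fin, plate and clip ridge are in line at column ~361, and the lever lies along the rail. A quick numeric check of the lever, then hand in.

```bash
python3 - <<'E'
from h import *
a=arm.grab_frame("top"); u,v=proj("top",np.r_[rail(82,-197),94]/1000); u,v=int(u),int(v)
g=cv2.cvtColor(a,cv2.COLOR_BGR2GRAY)[v-15:v+20,u-15:u+15]; ys,xs=np.where(g<55)
k=ys<ys.min()+3
K=torail(ray("top",xs[k].mean()+u-15,ys[k].mean()+v-15,.094)*1000); print(K,len(xs),"lever deg",np.degrees(np.arctan2(83-K[0],-137-K[1])))
arm_ok=abs(K[0]-83)<7
print(arm_ok)
if arm_ok: print(arm.job_done())
E
```

```text
[  82.78804746 -194.52256978] 39 lever deg 0.2111159307331752
True
the job is handed in; nothing more can be done
None
```

I handed the job in with the stop at the marker (within about 1 mm by camera measurement) and the lever locked. All three cases stand in a closed row on the tray, flush against the stop, and no contact with the other things in the drawer was seen.

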